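# Seat the check plug in the dry-block heater

### The arm

A 6-joint arm with a two-finger parallel gripper is mounted at the origin on the work surface. World frame = base frame: x ahead of the robot, y to its left, z up, the work surface at z = 0. Lengths are in mm, angles in rad, forces in N, time in s.
With the tool pointing down it reaches from about 250 to 800 mm from the base axis. Payload 8.5 kg.
Tool frame: the origin (TCP) lies midway between the tips of the shut fingers; the grasp point (between the pads) lies 19 mm behind it; z points along the fingers, y is the direction in which the jaws open and shut (so a half turn about z gives the same grasp; the last joint's range is limited). The gripper opens to 85 mm and grips with 20 to 120 N. Pads are 22 mm wide; open, the fingers measure 114 mm over their backs; the gripper's body (76 mm by 85 mm) begins 54 mm behind the grasp point. The pads swing forward as they close: fully open they stand 13 mm farther back than shut.
Start: joints at [-1.105, 0.238, -0.013, 1.319, 0, 1.571], TCP at [235.776, -469.029, 231.276] pointing down, gripper open.
Joint ranges: [-2.66, 2.66], [-1.03, 1.9], [-1.14, 1.46], [-1.82, 2.27], [-1.45, 1.34], [-3.14, 3.14]. Speed limits (rad/s): [2.22, 2.22, 2.79, 3.14, 3.14, 3.14].

### API

Orientations are given as a rotation vector (axis times angle).
In Python, from workcell import sensors, vision, job gives the robot as it stands.
- The arm moves only by the shell command python3 -m pendant 'ROWS' [OPENING]. ROWS is a JSON object of lists of equal length, an entry for each row: "offset": the shift along the tool's x, y, z in m, a list of three; "yaw": the turn about the tool's z in rad. A call has exactly 10 rows; each row shifts and turns the commanded pose from where the row before left it, along the tool's axes as they then stand; what a row does not reach is not made up. A row lasts 1/8 s, in which the tool goes at most 62.5 mm and 10.7 degrees, less where a joint would pass 70% of its speed; a pose out of reach is approached as far as the arm can. A call with a gripper value outside its range is refused whole. OPENING is the finger opening in m, from 0 to 0.0854, set as the call begins (- or left out, the last holds). The fingers move at their own pace and stop on an object; the grip force is fixed at half the most. Time passes only in rows, so rows that do not move let the fingers close, or fill a call up. It gives the time, the measured TCP pose, the force and the opening at its end, in the units of the state.
- sensors.read_state(): the state, without advancing time (a new reading comes with each control period).
- vision.snapshot(name): name is "scene" or "top" or "wrist"; returns a dict with "image" (420x560x3 uint8, red, green, blue), "vertical_fov" (degrees; the focal length in pixels is half the picture's height over the tangent of half this angle, whatever the lens; pixels are square), "cx", "cy" (the principal point, pixels), "extrinsics" (4x4, takes a point from camera to world coordinates); the wrist camera has in their place "mount" (4x4, takes a point from camera to tool coordinates, whose origin is the TCP and whose axes are the flange's). Camera axes: x right, y down, z forward; pixel columns grow to the right and rows downward; lengths in mm; the calibration is good to about 2 mm. A picture is of the moment at which its call begins: read the wrist's pose just before it. There is no depth.
- job.hand_in(): hands the job in, once; it reports no verdict.
Trained networks look in a picture, given as the dict that the camera call returned (one of the last four; its "shot" number tells which), for a name from the list of things; names that differ only in an ending like _2 or _b are one class to them, and where a whole thing is asked for, a point or a joint stands for the part that bears it (a point fixed in the world has none). Each returns a list of dicts, best first, with "score" (0 to 1); they miss things now and then, are a little off and sometimes report something else, mostly with a low value. They report only what shows in the picture. A call takes as long as a camera call.
- vision.search_frame(picture, target): "centre" ([column, row] in pixels, amid what is visible of it).
- vision.cut_out(picture, target): "region" (420x560 bool, what is visible of it) and "centre" ([column, row] in pixels, amid what is visible of it).
- vision.landmark_of(picture, target): "centre" ([column, row] in pixels: a listed point, or the origin of a listed thing).
The state is a dict: "clock": time; "joint_pos": joint angles; "qvel": joint speeds; "joint_torque": joint torques, N m; "position": TCP position; "orientation": TCP orientation; "wrist_force": force on the tool from outside, world axes, zero at the start; "torque": the same for the moment, N m; "opening": opening from 0.0 (shut) to 1.0 (fully open).
Only numpy, scipy, OpenCV 4.12 (cv2) and the standard library are available. Lean on these libraries where they do the work, as an engineer would, in place of code of your own. Each camera call takes 0.05 s, during which the arm holds its last target. There are 200 camera calls.

### The job

Take the long plain steel plug from the rack and fit it in the bore of the dry-block heater: lean it over by about 15 degrees, put the low edge of its foot into the bore first, then straighten it and slide it past the spring ball until it is fully home and upright. Work gently by feel, never forcing the plug against the bush, let go of it, and leave the other things on the bench as they are.

Things in the scene. Friction and masses are not known exactly. Their poses are not given: they have to be found in the camera images.
- plug_center (a point): Check plug: plain bright steel cylinder without a head, 24 mm in diameter, 100 mm long, 0.17 to 0.33 kg, foot chamfered 1 mm. This point is its centre, half-way up; z axis along the plug to its top. At the start it stands upright in an outer hole of the rack, foot 12 mm and top 112 mm above the bench (its lowest 24 mm are inside the rack).
- plug_foot (a point): The centre of the flat foot (underside) of the same plug, 50 mm below its centre; z axis along the plug to the top.
- well (a point): Centre of the heater's round well, at the height of the bore's mouth, 95 mm above the bench; axes as the heater, z up. The bore is NOT here: it is drilled in an eccentric bush, its centre 9 mm from this point in an unmeasured level direction that differs each time (the insert is locked, turned any way): find it by touch or sight. The rim of the bore lies 4 to 22 mm from this point.
- ball (a joint): Spring ball in the bore's wall, 22 mm below the mouth, on one side: travel pushed back into the wall, 0 to 0.004 m (0 = free, standing 2 mm into the bore; it yields with 4 to 8 N). It grips the plug by friction: the plug does not drop home but is pushed down with up to about 10 N. Bore: upright, round, 25.5 mm diameter, 42 mm deep, flat floor, sharp rim; plug home stands 58 mm proud.
- heater: Dry-block heater, fixed: a white box 200 mm (x) by 160 mm (y), 88 mm high, blue control panel on its -x side. Origin at the centre of the underside. In its top, centred at x = +20 mm, y = 0, a round dark insert (81 mm across, top 88 mm above the bench) with a rigid bare aluminium bush (49.5 mm across) standing 7 mm out of it, the bore in its middle.
- rack: Grey plastic plug rack, fixed: 56 mm (x) by 200 mm (y), 36 mm high; origin at the centre of its underside. Three round holes of 29 mm diameter and 24 mm depth at y = -65, 0 and +65 mm; the check plug stands in one outer hole, the short plug in the other, the middle one is empty.
- shortplug: Another steel plug that is not wanted: 24 mm in diameter, 70 mm long with a wide flat head of 34 mm, in the other outer hole of the rack. Origin at its foot. Leave it.
- beaker: Glass cup, 60 mm in diameter, 70 mm high, standing on the bench; origin at its foot. Leave it.
- dispenser: White bottle, 60 mm in diameter, 140 mm high; origin at its foot. Leave it.
- reagent: Amber bottle, 60 mm in diameter, 130 mm high; origin at its foot. Leave it.
- jar: White jar, 56 mm in diameter, 70 mm high; origin at its foot. Leave it.
- tipbox: Blue closed box 120 x 85 x 50 mm; origin at the centre of its underside. Leave it.
- marker: White marker pen, 12 mm thick, 130 mm long, lying on the bench. Leave it.

How it is judged (in metres and radians):
On the way:
1. the plug leans by more than 8 degrees with the low edge of its foot inside the bore (angle between plug_foot's own z axis and vertical between 0.14 and 0.7 rad and z of plug_foot in the frame of well below 0 m and horizontal distance between plug_foot and well below 0.017 m), for 0.1 s.
At the end, for the whole second after the job is handed in: The plug stands upright (within 4 degrees) in the bore with its foot within 3 mm of the bore's floor (at least 39 mm below the mouth), at rest and released (z of plug_foot in the frame of well below -0.039 m and horizontal distance between plug_foot and well below 0.0115 m and angle between plug_foot's own z axis and vertical below 0.07 rad and linear speed of plug below 0.02 m/s); the robot touches nothing.
It fails at once if the plug is forced: more than 36 N between plug and heater (contact force between plug and heater above 36 N).
It fails at once if a bystander is moved by more than 30 mm (distance of any of shortplug, beaker, dispenser, reagent, jar, tipbox, marker from where it was at the start of the episode above 0.03 m).
It also fails if it takes over 64 s, if anything falls off the work surface, if the arm or the gripper's body presses on something with over 40 N, if the wrist force passes 120 N, or if a joint passes its speed limit or range.

## Working session

There is one attempt and no reset: what is moved stays moved. The work goes in short steps, Python scripts to look and compute and a shell command to move; the robot and the scene stay as the last step left them, time stands still between calls to the robot, and variables do not carry over. Pictures are saved under pics/ and viewed, about 8 in all and at most 12, crops included, and the job is handed in when it is done.

```bash
ls; mkdir -p pics; cat > h.py <<'E'
import numpy as np,cv2
from scipy.spatial.transform import Rotation as R
from workcell import sensors,vision,job
def ray(p,uv,st=None):
    f=210/np.tan(np.radians(p["vertical_fov"])/2)
    d=np.array([(uv[0]-p["cx"])/f,(uv[1]-p["cy"])/f,1.])
    if "extrinsics" in p: T=np.array(p["extrinsics"])
    else:
        W=np.eye(4);W[:3,:3]=R.from_rotvec(st["orientation"]).as_matrix();W[:3,3]=st["position"];T=W@np.array(p["mount"])
    return T[:3,3],T[:3,:3]@d
def atz(p,uv,z,st=None):
    o,d=ray(p,uv,st);return o+d*(z-o[2])/d[2]
def proj(p,X,st=None):
    f=210/np.tan(np.radians(p["vertical_fov"])/2)
    if "extrinsics" in p: T=np.array(p["extrinsics"])
    else:
        W=np.eye(4);W[:3,:3]=R.from_rotvec(st["orientation"]).as_matrix();W[:3,3]=st["position"];T=W@np.array(p["mount"])
    c=np.linalg.inv(T)@np.r_[X,1];return np.array([p["cx"]+f*c[0]/c[2],p["cy"]+f*c[1]/c[2]])
def save(p,n): cv2.imwrite(f"pics/{n}.png",cv2.cvtColor(p["image"],cv2.COLOR_RGB2BGR))
E
python3 - <<'E'
from h import *
np.set_printoptions(precision=1,suppress=True)
s=sensors.read_state();print(s)
for n in("scene","top"):
    p=vision.snapshot(n);save(p,n);print(n,p["vertical_fov"],p["cx"],p["cy"],np.array(p["extrinsics"]))
    for t,z in(("plug_center",62),("plug_foot",12),("well",95),("heater",0),("rack",0),("shortplug",12),("beaker",0),("dispenser",0),("reagent",0),("jar",0),("tipbox",0),("marker",6)):
        for r in vision.landmark_of(p,t)[:2]: print(t,round(r["score"],2),np.array(r["centre"]),atz(p,r["centre"],z))
E
cd pics; python3 -c "
import cv2;cv2.imwrite('both.png',cv2.resize(cv2.vconcat([cv2.imread('scene.png'),cv2.imread('top.png')]),(400,600)))"
```

```text
pics
{'clock': 0.0, 'joint_pos': array([-1.1,  0.2, -0. ,  1.3,  0. ,  1.6]), 'qvel': array([-0., -0.,  0.,  0.,  0.,  0.]), 'joint_torque': array([ -0. , -53.9,  34.6,   0. ,  -0. ,  -0. ]), 'position': array([ 235.6, -468.7,  230.7]), 'orientation': array([-3.1, -0.7,  0. ]), 'wrist_force': array([0.6, 0.5, 0.8]), 'torque': array([ 0. , -0.1,  0. ]), 'opening': 1.0011770528542645}
scene 45.190391556959504 267.5745912377153 208.84611519982536 [[  -0.7    0.5   -0.5 1179.2]
 [   0.7    0.5   -0.5  543. ]
 [   0.    -0.7   -0.7  999.8]
 [   0.     0.     0.     1. ]]
plug_center 0.52 [319.7 252.4] [537.4 130.8  62. ]
plug_center 0.24 [220.8 198.8] [ 575.7 -169.3   62. ]
plug_foot 0.85 [319.  268.6] [543.7 139.2  12. ]
well 0.69 [219.8 200.4] [ 602.5 -141.9   95. ]
heater 0.71 [227.1 220.8] [ 581.1 -144.1    0. ]
rack 0.91 [341.  283.5] [534.3 200.7   0. ]
shortplug 0.62 [342.8 283. ] [537.9 207.   12. ]
shortplug 0.52 [371.1 288.6] [504.9 265.3  12. ]
beaker 0.77 [254.5 303.7] [717.7  88.9   0. ]
dispenser 0.84 [348.5 372.2] [703.7 348.7   0. ]
reagent 0.92 [182.3 272.6] [ 774.4 -100.
[... 406 characters left out ...]
 0.     0.     1. ]]
plug_center 0.68 [402.5 191.9] [ 610.8 -394.8   62. ]
plug_center 0.64 [222.4 218.3] [540.1 141.7  62. ]
plug_foot 0.67 [225.7 220.9] [536.4 137.8  12. ]
plug_foot 0.56 [404.6 195.3] [ 607.7 -417.7   12. ]
well 0.89 [320.3 198.7] [ 589.5 -144.7   95. ]
heater 0.94 [317.5 205.3] [ 581.9 -147.4    0. ]
heater 0.68 [321.5 198.4] [ 603.4 -160.5    0. ]
rack 0.71 [203.9 224.3] [527.9 206.7   0. ]
shortplug 0.66 [186.4 233.2] [500.5 258.2  12. ]
beaker 0.56 [240.2 164.4] [715.1  92.7   0. ]
dispenser 0.68 [154.8 174.7] [686.  360.1   0. ]
jar 0.77 [398.3 272.1] [ 370.8 -391.4    0. ]
tipbox 0.93 [404.  191.6] [ 621.1 -420.5    0. ]
marker 0.45 [147.3 281.8] [354.8 377.5   6. ]
```

View pics/scene.png

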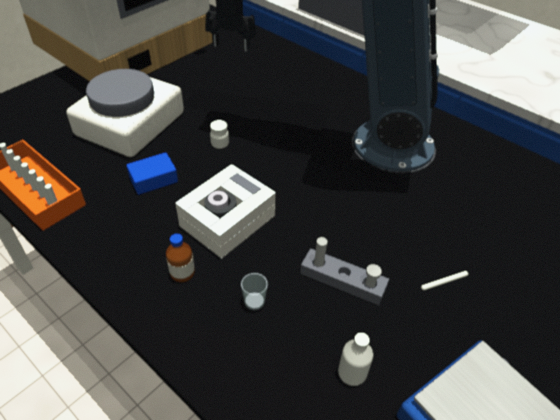

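View pics/top.png

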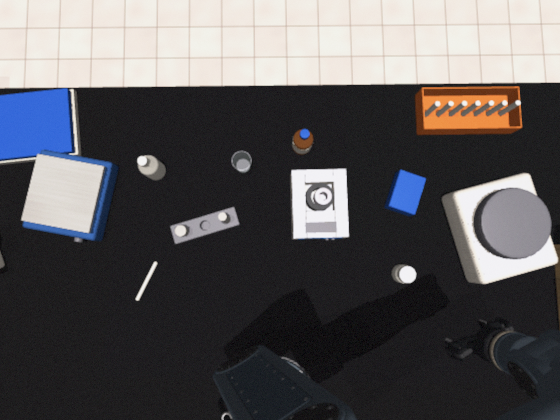

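The scene shows the check plug (taller, headless) at about (320,250) and the short plug at (372,280). The bore is the dark spot in the bush at (218,198). In the top view they are at (222,217) for the plug and about (321,198) for the bush. The tool cannot be tilted, so I will lean the plug by pivoting it in the pads against the rack hole.

```bash
cat >> h.py <<'E'
np.set_printoptions(precision=3,suppress=True)
def togo(X,s=None):
    s=s or sensors.read_state();M=R.from_rotvec(s["orientation"]).as_matrix()
    print("pos",s["position"],"t",s["clock"],"F",s["wrist_force"],"op",s["opening"]);print("tool x",M[:,0],"y",M[:,1],"z",M[:,2])
    print("tool delta mm",M.T@(np.array(X)-s["position"]))
E
python3 - <<'E'
from h import *
togo([595,-143,300]);p=vision.snapshot("wrist");print(np.array(p["mount"]),p["vertical_fov"],p["cx"],p["cy"])
E
```

```text
pos [ 235.777 -469.044  231.301] t 1.3 F [-0.637 -0.145 -0.492] op 0.9990610242704643
tool x [ 0.893  0.449 -0.   ] y [ 0.449 -0.893 -0.   ] z [-0.  0. -1.]
tool delta mm [ 467.388 -129.975  -68.702]
[[   0.002   -0.964   -0.267   67.201]
 [   1.       0.002    0.       1.765]
 [   0.      -0.267    0.964 -143.119]
 [   0.       0.       0.       1.   ]] 71.86693759785008 279.2645658431711 211.88138068365632
```

```bash
python3 -m pendant '{"offset":[[0.0584,-0.01625,0],[0.0584,-0.01625,0],[0.0584,-0.01625,0],[0.0584,-0.01625,0],[0.0584,-0.01625,0],[0.0584,-0.01625,0],[0.0584,-0.01625,0],[0.0584,-0.01625,0.005],[0,0,0.015],[0,0,0.015]],"yaw":[0,0,0,0,0,0,0,0,0,0]}' && python3 - <<'E'
from h import *
s=sensors.read_state();p=vision.snapshot("wrist");save(p,"w1");togo([595,-143,200],s)
import pickle;pickle.dump((s,{k:v for k,v in p.items()}),open("w1.pkl","wb"))
for t in("well","plug_center","ball"):
    for r in vision.landmark_of(p,t)[:2]: print(t,r["score"],r["centre"],atz(p,r["centre"],95,s))
E
```

```text
clock: 2.6
position: [594.5, -142.8, 195.2]
orientation: [-3.056, -0.726, 0.002]
wrist_force: [-0.0, -0.3, -0.6]
opening: 1.003
pos [ 594.502 -142.837  195.153] t 2.6 F [-0.025 -0.281 -0.566] op 1.0027881588678482
tool x [ 0.893  0.45  -0.001] y [ 0.45  -0.893 -0.001] z [-0.001  0.    -1.   ]
tool delta mm [ 0.367  0.367 -4.847]
well 0.76 [284.4, 210.3] [ 598.305 -147.864   95.   ]Traceback (most recent call last):
  File "<stdin>", line 5, in <module>
ValueError: it knows: beaker, dispenser, heater, jar, marker, plug_center, plug_foot, rack, reagent, shortplug, tipbox, well
```

View pics/w1.png

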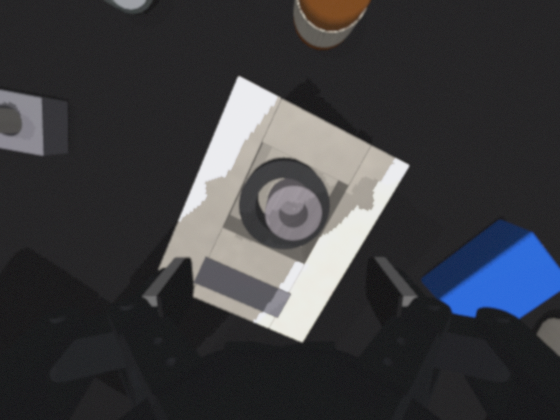

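The bush is at about (293,210) with the dark bore near its middle. The rack is at the left edge. I'll enlarge the bush.

```bash
python3 - <<'E'
from h import *
im=cv2.imread("pics/w1.png")[150:270,230:350]
im=cv2.resize(im,(600,600),interpolation=cv2.INTER_CUBIC)
im=np.clip(im.astype(float)*1.6,0,255).astype(np.uint8)
cv2.imwrite("pics/c1.png",im)
E
```

```text
(no output)
```

View pics/c1.png

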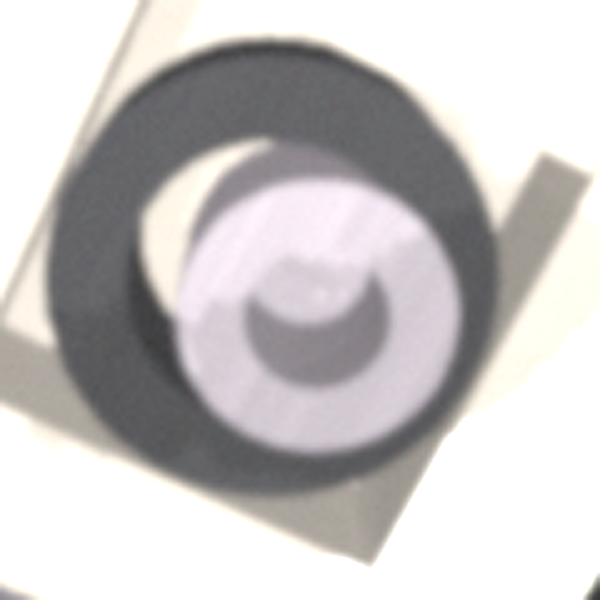

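```bash
python3 - <<'E'
from h import *
import pickle;s,p=pickle.load(open("w1.pkl","rb"))
b=atz(p,[293.2,213.2],95,s)
w=atz(p,[284.4,210.3],95,s);i=atz(p,[230+(273/5)-.4,150+(266/5)-.4],88,s)
print("bore",b,"well",w,"ins",i,np.linalg.norm((b-w)[:2]),np.linalg.norm((b-i)[:2]))
togo([539,140,200])
th=np.arctan2(260-140,502-539);print("rack y dir",th, np.cos(th),np.sin(th))
E
```

```text
bore [ 599.438 -155.908   95.   ] well [ 598.305 -147.864   95.   ] ins [ 602.728 -145.528   88.   ] 8.12268295463368 10.888232013109038
pos [ 593.42  -143.841  195.505] t 2.75 F [-0.374  0.349  0.403] op 0.9998135764421462
tool x [ 0.894  0.448 -0.002] y [ 0.448 -0.894 -0.001] z [-0.002  0.    -1.   ]
tool delta mm [  78.443 -278.166   -4.258]
rack y dir 1.8698807384078544 -0.2946453879207928 0.9556066635268956
```

```bash
python3 -m pendant '{"offset":[[0.0131,-0.0464,0],[0.0131,-0.0464,0],[0.0131,-0.0464,0],[0.0131,-0.0464,0],[0.0131,-0.0464,0],[0.0131,-0.0464,0],[0,0,0],[0,0,0],[0,0,0],[0,0,0]],"yaw":[0,0,0,0,0,0,0,0,0,0]}' && python3 - <<'E'
from h import *
s=sensors.read_state();p=vision.snapshot("wrist");save(p,"w2")
for t,z in(("plug_center",62),("plug_foot",12),("shortplug",12),("rack",0)):
    for r in vision.landmark_of(p,t)[:2]: print(t,r["score"],r["centre"],atz(p,r["centre"],z,s))
for r in vision.cut_out(p,"plug_center")[:2]:
    ys,xs=np.nonzero(r["region"]);print(r["score"],xs.min(),xs.max(),ys.min(),ys.max())
togo([539,140,200],s)
E
```

```text
clock: 4.0
position: [540.3, 139.9, 196.4]
orientation: [-3.057, -0.722, -0.0]
wrist_force: [0.0, -0.1, -0.2]
opening: 1.001
plug_center 0.84 [288.2, 204.7] [542.926 129.384  62.   ]
plug_foot 0.85 [288.0, 192.4] [545.328 129.226  12.   ]
rack 0.82 [229.8, 185.1] [520.138 193.475   0.   ]
rack 0.49 [398.8, 74.1] [711.963  80.499   0.   ]
0.81 272 299 184 231
pos [540.252 139.895 196.437] t 4.0 F [ 0.006 -0.104 -0.235] op 1.0006018593308408
tool x [0.894 0.448 0.   ] y [ 0.448 -0.894 -0.   ] z [ 0.  0. -1.]
tool delta mm [-1.073 -0.654 -3.563]
```

View pics/w2.png

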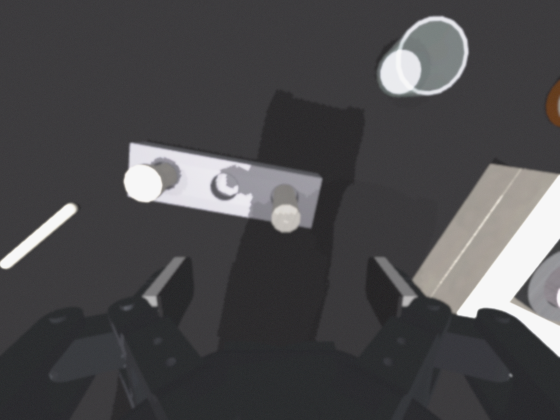

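The check plug's top disc is at about (286,218), foot under it at (288,195). The short plug's head is at (144,183). The plug sits midway between the fingers.

```bash
python3 - <<'E'
from h import *
P=[]
for _ in range(4):
    p=vision.snapshot("wrist");P.append(sensors.read_state()["position"])
print(np.array(P))
s=sensors.read_state();s["position"]=np.mean(P,0)
print(atz(p,[286,218],112,s)); c=atz(p,[288.2,204.7],62,s);print(c)
togo([*(atz(p,[286,218],112,s)[:2]+c[:2])/2,70],s)
E
```

```text
[[540.023 140.891 196.255]
 [539.995 140.97  196.276]
 [540.006 141.014 196.294]
 [539.997 141.032 196.301]]
[542.39  134.003 112.   ]
[542.704 130.493  62.   ]
pos [540.005 140.977 196.282] t 4.5 F [-0.206 -0.277 -0.472] op 0.9929443600232882
tool x [ 0.893  0.449 -0.   ] y [ 0.449 -0.893 -0.   ] z [-0.  0. -1.]
tool delta mm [ -1.647   8.953 126.281]
```

```bash
python3 -m pendant '{"offset":[[-0.002,0.007,0.02],[0,0,0.02],[0,0,0.02],[0,0,0.02],[0,0,0.02],[0,0,0.02],[0,0,0.005],[0,0,0],[0,0,0],[0,0,0]],"yaw":[0,0,0,0,0,0,0,0,0,0]}' 0.0854
python3 -m pendant '{"offset":[[0,0,0],[0,0,0],[0,0,0],[0,0,0],[0,0,0],[0,0,0],[0,0,0],[0,0,0],[0,0,0],[0,0,0]],"yaw":[0,0,0,0,0,0,0,0,0,0]}' 0.0
```

```text
clock: 5.75
position: [541.8, 134.0, 72.0]
orientation: [-3.057, -0.725, -0.002]
wrist_force: [-0.3, 0.5, 0.2]
opening: 1.005
clock: 7.0
position: [541.4, 134.0, 71.5]
orientation: [-3.056, -0.725, -0.0]
wrist_force: [-1.7, 0.7, 4.5]
opening: 0.267
```

```bash
python3 -m pendant '{"offset":[[0,0,-0.005],[0,0,-0.005],[0,0,0],[0.002,0,0],[0.002,0,0],[0.002,0,0],[0.002,0,0],[0.002,0,0],[0,0,0],[0,0,0]],"yaw":[0,0,0,0,0,0,0,0,0,0]}'
```

```text
clock: 8.25
position: [548.3, 137.8, 80.5]
orientation: [3.057, 0.725, -0.007]
wrist_force: [-5.4, -1.9, -1.2]
opening: 0.265
```

```bash
python3 -m pendant '{"offset":[[0.002,0,0],[0.002,0,0],[0.002,0,0],[0.002,0,0],[0.002,0,0],[0,0,0],[0,0,0],[0,0,0],[0,0,0],[0,0,0]],"yaw":[0,0,0,0,0,0,0,0,0,0]}'; python3 - <<'E'
from h import *
s=sensors.read_state();p=vision.snapshot("scene");u=[int(x) for x in proj(p,[545,138,70])]
print(u)
im=p["image"][u[1]-45:u[1]+45,u[0]-60:u[0]+60];cv2.imwrite("pics/s1.png",cv2.resize(im[:,:,::-1],(720,540),interpolation=cv2.INTER_CUBIC));togo([541.4,134,82],s)
E
```

```text
clock: 9.5
position: [556.9, 142.1, 80.4]
orientation: [3.057, 0.725, -0.008]
wrist_force: [-7.0, -2.3, -1.0]
opening: 0.266
[320, 253]
pos [556.862 142.141  80.35 ] t 9.5 F [-6.962 -2.298 -1.001] op 0.2657444893898101
tool x [ 0.893  0.449 -0.005] y [ 0.449 -0.893 -0.001] z [-0.005 -0.001 -1.   ]
tool delta mm [-17.479   0.328  -1.563]
```

View pics/s1.png

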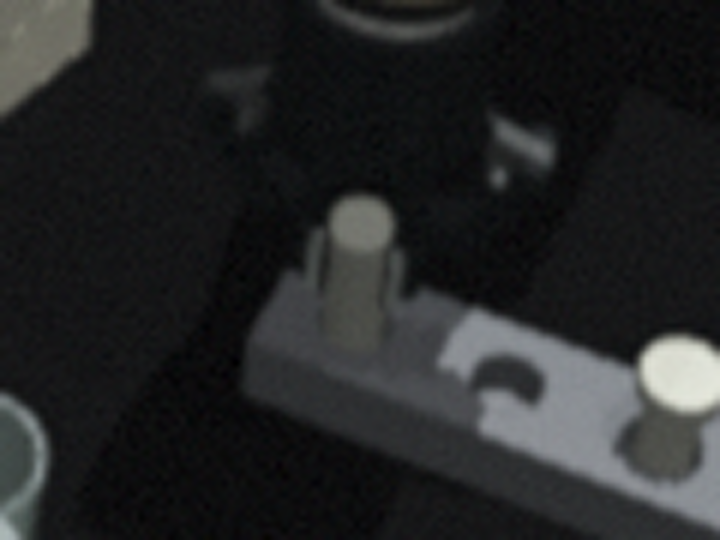

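Seen in the crop: plug gripped at about (360,270), the rack undisturbed, lean towards the camera.

```bash
python3 -m pendant '{"offset":[[0.0015,0,0],[0.001,0,0],[0,0,0],[0,0,-0.02],[0,0,-0.03],[0,0,-0.03],[0,0,-0.03],[0,0,0],[0,0,0],[0,0,0]],"yaw":[0,0,0,0,0,0,0,0,0,0]}'; python3 - <<'E'
from h import *
P=[vision.snapshot(n) for n in("wrist","scene","top")]
s=sensors.read_state()
M=R.from_rotvec(s["orientation"]).as_matrix();G=s["position"]-19*M[:,2]
print(s["position"],s["wrist_force"])
for p in P:
    for t in("plug_center","plug_foot"):
        for r in vision.landmark_of(p,t)[:1]: print(t,r["score"],np.array(r["centre"]))
    for a in(0,10,15,20):
        k=np.radians(a);ax=np.sin(k)*M[:,0]-np.cos(k)*M[:,2]
        print(a,*[proj(p,G+l*ax,s) for l in(-78,-28,22)])
im=[p["image"][v:v+220,u:u+280] for p,(v,u) in zip(P,((140,140),(130,180),(110,80)))]
im=cv2.hconcat([cv2.resize(x,(400,314)) for x in im[:2]]);cv2.imwrite("pics/l1.png",np.clip(im[:,:,::-1]*1.8,0,255).astype(np.uint8))
E
```

```text
clock: 10.8
position: [560.8, 143.8, 189.9]
orientation: [-3.057, -0.725, 0.004]
wrist_force: [0.7, -0.7, -3.1]
opening: 0.264
[561.107 143.851 190.434] [-0.657  0.037 -1.955]
plug_center 0.81 [282.5 267.8]
plug_foot 0.97 [280.2 250.4]
0 [276.811 226.573] [276.06  254.386] [274.687 305.236]
10 [276.809 244.404] [276.063 262.564] [274.676 296.353]
15 [276.797 253.485] [276.058 266.794] [274.68 291.62]
20 [276.779 262.683] [276.05  271.097] [274.691 286.767]
plug_center 0.7 [324.2 224.4]
plug_foot 0.72 [323.6 235.1]
0 [320.318 242.101] [322.319 227.321] [324.457 211.527]
10 [321.622 237.33 ] [322.8   225.583] [324.07  212.912]
15 [322.291 234.758] [323.048 224.636] [323.868 213.676]
20 [322.964 232.084] [323.299 223.646] [323.662 214.479]
plug_center 0.5 [213.7 207.7]
plug_foot 0.51 [220.1 212.6]
0 [218.504 208.581] [215.973 206.419] [213.189 204.041]
10 [220.658 212.834] [216.78  208.014] [212.527 202.728]
15 [221.676 214.895] [217.159 208.784] [212.217 202.098]
20 [222.648 216.894] [217.519 209.528] [211.924 201.492]
```

View pics/l1.png

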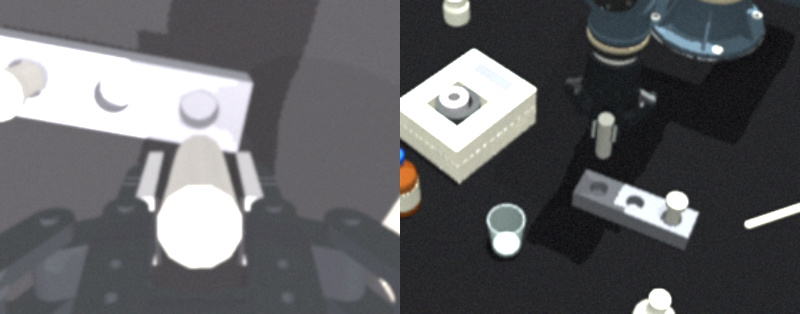

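Lean measured ≈13° (11–16° across cameras), with the plug held between the pads. Moving over the bore.

```bash
python3 -m pendant '{"offset":[[-0.006,0.020,0],[-0.0119,0.0404,0],[-0.0119,0.0404,0],[-0.0119,0.0404,0],[-0.0119,0.0404,0],[-0.0119,0.0404,0],[-0.0119,0.0404,0],[-0.0059,0.0201,0.005],[0,0,0.01],[0,0,0]],"yaw":[0,0,0,0,0,0,0,0,0,0]}'; cat > look.py <<'E'
from h import *
import sys
p=vision.snapshot("wrist");p=vision.snapshot("wrist");s=sensors.read_state()
M=R.from_rotvec(s["orientation"]).as_matrix();print(s["clock"],s["position"],s["wrist_force"],s["torque"])
B=[598.3,-153.7,95];print("bore px",proj(p,B,s))
for t in("plug_center","plug_foot"):
    for r in vision.landmark_of(p,t)[:1]: print(t,r["score"],np.array(r["centre"]))
im=p["image"][180:330,190:370][:,:,::-1]
cv2.imwrite(f"pics/{sys.argv[1]}.png",np.clip(cv2.resize(im,(720,600),interpolation=cv2.INTER_CUBIC)*1.6,0,255).astype(np.uint8))
E
python3 look.py b1
```

```text
clock: 12.5
position: [613.0, -145.2, 175.0]
orientation: [-3.055, -0.725, 0.003]
wrist_force: [-0.6, 0.2, -2.5]
opening: 0.265
12.6 [ 613.635 -144.79   176.201] [ 0.117 -0.774 -2.485] [-0.001  0.062 -0.009]
bore px [278.4   238.439]
plug_center 0.8 [280.4 265.7]
plug_foot 0.82 [280.6 246.5]
```

View pics/b1.png

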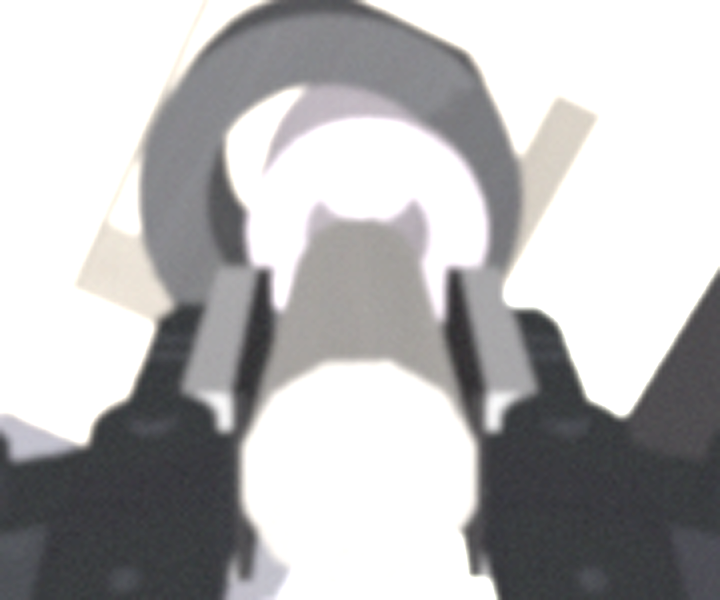

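The plug's low foot edge is at crop (362,220). The bush and bore are centred at about (367,236), matching my estimate after the camera's column bias. It needs about +1 mm in tool y, then I go down slowly.

```bash
python3 -m pendant '{"offset":[[-0.001,0.001,0.005],[0,0,0.005],[0,0,0.005],[0,0,0.004],[0,0,0.001],[0,0,0.001],[0,0,0.001],[0,0,0.001],[0,0,0],[0,0,0]],"yaw":[0,0,0,0,0,0,0,0,0,0]}'
python3 -c "
from h import *
s=sensors.read_state();M=R.from_rotvec(s['orientation']).as_matrix();print(s['clock'],s['position'],'Ftool',M.T@s['wrist_force'],s['torque'],'rel B',M.T@(s['position']-[598.3,-153.7,95]))"
```

```text
clock: 13.95
position: [613.5, -147.2, 153.4]
orientation: [3.057, 0.725, 0.0]
wrist_force: [-0.2, -0.5, -2.2]
opening: 0.265
13.95 [ 613.511 -147.222  153.366] Ftool [-0.355  0.345  2.225] [ 0.024 -0.046 -0.019] rel B [ 16.505   1.046 -58.365]
```

```bash
cat > st.py <<'E'
from h import *
s=sensors.read_state();M=R.from_rotvec(s['orientation']).as_matrix();print(round(s['clock'],2),s['position'],'Ftool',M.T@s['wrist_force'],'T',M.T@s['torque'],'relB',M.T@(s['position']-[598.3,-153.7,95]))
E
python3 -m pendant '{"offset":[[0,0,0.001],[0,0,0],[0,0,0.001],[0,0,0],[0,0,0.001],[0,0,0],[0,0,0.001],[0,0,0],[0,0,0],[0,0,0]],"yaw":[0,0,0,0,0,0,0,0,0,0]}' >/dev/null; python3 st.py
```

```text
15.2 [ 613.468 -147.202  149.279] Ftool [ 0.053 -0.096  2.341] T [-0.019  0.037 -0.01 ] relB [ 16.469   1.    -54.28 ]
```

```bash
python3 -m pendant '{"offset":[[0,0,0.001],[0.0005,0,0],[0.0005,0,0],[0.0005,0,0],[0.0005,0,0],[0.0005,0,0],[0.0005,0,0],[0,0,0],[0,0,0],[0,0,0]],"yaw":[0,0,0,0,0,0,0,0,0,0]}' >/dev/null; python3 st.py
```

```text
16.45 [ 614.954 -146.344  148.031] Ftool [-6.231  0.216  0.752] T [-0.078 -1.914  0.033] relB [ 18.051   0.88  -53.077]
```

```bash
python3 -m pendant '{"offset":[[-0.001,0,0],[-0.0007,0,0],[0,0.0005,0],[0,0.0005,0],[0,0.0005,0],[0,0.0005,0],[0,0.0005,0],[0,0,0],[0,0,0],[0,0,0]],"yaw":[0,0,0,0,0,0,0,0,0,0]}' >/dev/null; python3 st.py
python3 -m pendant '{"offset":[[0,-0.001,0],[0,-0.0005,0],[0,-0.0005,0],[0,-0.0005,0],[0,-0.0005,0],[0,-0.0005,0],[0,-0.0005,0],[0,-0.0005,0],[0,0,0],[0,0,0]],"yaw":[0,0,0,0,0,0,0,0,0,0]}' >/dev/null; python3 st.py
```

```text
17.7 [ 614.778 -147.39   148.084] Ftool [-3.056 -7.211 -0.159] T [ 1.909 -1.068  0.046] relB [ 17.53    1.595 -53.098]
18.95 [ 614.23  -145.661  148.568] Ftool [-4.331  3.159  3.804] T [-0.781 -1.308 -0.011] relB [ 17.856   0.061 -53.564]
```

```bash
python3 -m pendant '{"offset":[[0,0.0009,0],[0,0.0009,0],[-0.001,0,0.0005],[-0.001,0,0.0005],[-0.001,0,0],[-0.001,0,0],[-0.0015,0,0],[-0.0015,0,0],[0,0,0],[0,0,0]],"yaw":[0,0,0,0,0,0,0,0,0,0]}' >/dev/null; python3 st.py
```

```text
20.2 [ 610.078 -148.877  148.001] Ftool [ 6.747 -1.438  2.214] T [ 0.272  1.749 -0.02 ] relB [ 12.9     1.016 -52.95 ]
```

```bash
python3 -m pendant '{"offset":[[-0.001,0,0.0004],[-0.001,0,0.0004],[-0.001,0,0.0004],[-0.001,0,0.0004],[-0.001,0,0.0004],[-0.001,0,0.0004],[-0.001,0,0.0004],[0,0,0.0002],[0,0,0],[0,0,0]],"yaw":[0,0,0,0,0,0,0,0,0,0]}' >/dev/null; python3 st.py
```

```text
21.45 [ 604.625 -151.659  145.792] Ftool [ 7.844 -2.687 -2.541] T [0.635 2.224 0.068] relB [  6.877   1.071 -50.75 ]
```

```bash
python3 -m pendant '{"offset":[[-0.001,-0.0003,0],[-0.001,-0.0002,0],[-0.001,0,0],[-0.001,0,0],[-0.001,0,0],[-0.0005,0,0],[0,0,0],[0,0,0],[0,0,0],[0,0,0]],"yaw":[0,0,0,0,0,0,0,0,0,0]}' >/dev/null; python3 st.py
```

```text
22.7 [ 599.833 -153.851  145.671] Ftool [10.362 -0.87   0.296] T [ 0.33   2.622 -0.003] relB [  1.628   0.892 -50.66 ]
```

```bash
python3 -m pendant '{"offset":[[-0.001,0,0],[0,0,0],[0.0015,0,0],[0,0,0.001],[0,0,0.001],[0,0,0.001],[0,0,0.001],[0,0,0.001],[0,0,0],[0,0,0]],"yaw":[0,0,0,0,0,0,0,0,0,0]}' >/dev/null; python3 st.py
```

```text
23.95 [ 599.008 -154.132  140.083] Ftool [ 6.571 -1.394 -0.422] T [ 0.127  1.529 -0.008] relB [  0.598   0.748 -45.081]
```

```bash
python3 -m pendant '{"offset":[[0.0005,-0.0002,0.001],[0,0,0.001],[0,0,0.001],[0,0,0.001],[0,0,0.001],[0,0,0.001],[0,0,0.001],[0,0,0],[0,0,0],[0,0,0]],"yaw":[0,0,0,0,0,0,0,0,0,0]}' >/dev/null; python3 st.py
```

```text
25.2 [ 598.988 -153.983  132.857] Ftool [6.326 1.438 0.955] T [-0.092  1.495  0.003] relB [  0.586   0.598 -37.855]
```

```bash
python3 -m pendant '{"offset":[[0.0003,0.0002,0.001],[0,0,0.001],[0,0,0.001],[0,0,0.001],[0,0,0.001],[0,0,0.001],[0,0,0],[0,0,0],[0,0,0],[0,0,0]],"yaw":[0,0,0,0,0,0,0,0,0,0]}' >/dev/null; python3 st.py
```

```text
26.45 [ 599.121 -153.933  127.109] Ftool [ 4.389 -1.239 -2.556] T [0.263 1.309 0.024] relB [  0.708   0.602 -32.106]
```

```bash
python3 -m pendant '{"offset":[[0,0,0.001],[0,0,0.001],[0,0,0.001],[0,0,0.001],[0,0,0.001],[0,0,0.001],[0,0,0.001],[0,0,0.001],[0,0,0],[0,0,0]],"yaw":[0,0,0,0,0,0,0,0,0,0]}' >/dev/null; python3 st.py
```

```text
27.7 [ 599.066 -153.936  119.03 ] Ftool [ 5.598 -1.499 -3.894] T [0.293 1.322 0.003] relB [  0.633   0.572 -24.028]
```

```bash
python3 -m pendant '{"offset":[[0,0,0.001],[0,0,0.001],[0,0,0.001],[0,0,0.001],[0,0,0],[0,0,0],[0,0,0],[0,0,0],[0,0,0],[0,0,0]],"yaw":[0,0,0,0,0,0,0,0,0,0]}' >/dev/null; python3 st.py
```

```text
28.95 [ 599.052 -153.94   115.035] Ftool [ 5.219 -1.808 -4.302] T [ 0.29   1.417 -0.021] relB [  0.609   0.566 -20.033]
```

```bash
python3 -m pendant '{"offset":[[0,0,0.0005],[0,0,0.0005],[0,0,0.0005],[0,0,0.0005],[0,0,0.0005],[0,0,0.0005],[0,0,0],[0,0,0],[0,0,0],[0,0,0]],"yaw":[0,0,0,0,0,0,0,0,0,0]}' >/dev/null; python3 st.py
```

```text
30.2 [ 599.056 -153.974  112.27 ] Ftool [ 5.56  -1.126 -5.518] T [0.359 1.265 0.03 ] relB [  0.594   0.599 -17.268]
```

Near the expected end (112.5). I'll go on carefully until the floor is felt.

```bash
python3 -m pendant '{"offset":[[0,0,0.0005],[0,0,0],[0,0,0.0005],[0,0,0],[0,0,0.0005],[0,0,0],[0,0,0.0005],[0,0,0],[0,0,0],[0,0,0]],"yaw":[0,0,0,0,0,0,0,0,0,0]}' >/dev/null; python3 st.py
```

```text
31.45 [ 599.309 -153.963  112.119] Ftool [  1.73   -4.488 -20.201] T [ 1.212  0.542 -0.012] relB [  0.85    0.721 -17.114]
```

```bash
python3 -m pendant '{"offset":[[0,0,-0.0005],[0,0,-0.0005],[0,0,-0.0005],[0,0,-0.0001],[0,0,0],[0,0,0],[0,0,0],[0,0,0],[0,0,0],[0,0,0]],"yaw":[0,0,0,0,0,0,0,0,0,0]}' >/dev/null; python3 st.py
python3 -m pendant '{"offset":[[0,0,0],[0,0,0],[0,0,0],[0,0,0],[0,0,0],[0,0,0],[0,0,0],[0,0,0],[0,0,0],[0,0,0]],"yaw":[0,0,0,0,0,0,0,0,0,0]}' 0.06 >/dev/null; python3 st.py
```

```text
32.7 [ 599.072 -154.02   112.162] Ftool [ 3.289 -1.809 -9.179] T [0.497 1.116 0.01 ] relB [  0.59    0.651 -17.16 ]
33.95 [ 598.079 -154.138  110.901] Ftool [-0.222 -0.518  0.468] T [ 0.023 -0.     0.052] relB [ -0.394   0.291 -15.901]
```

```bash
python3 -m pendant '{"offset":[[0,0,-0.01],[0,0,-0.015],[0,0,-0.02],[0,0,-0.02],[0,0,-0.02],[0,0,-0.02],[0,0,-0.015],[0,0,0],[0,0,0],[0,0,0]],"yaw":[0,0,0,0,0,0,0,0,0,0]}' >/dev/null; python3 st.py; python3 - <<'E'
from h import *
S=[]
for n,c in(("wrist",(100,140)),("scene",(100,150))):
    p=vision.snapshot(n);s=sensors.read_state()
    B=np.array([598.3,-153.7,0])
    print(n,"home: foot,centre,top",[proj(p,B+[0,0,z],s) for z in(53,103,153)])
    for t in("plug_center",):
        for r in vision.landmark_of(p,t)[:1]: print(t,r["score"],np.array(r["centre"]))
        for r in vision.cut_out(p,t)[:1]:
            ys,xs=np.nonzero(r["region"]);print(xs.min(),xs.max(),ys.min(),ys.max())
    u=[int(x) for x in proj(p,B+[0,0,120],s)]
    S.append(cv2.resize(p["image"][u[1]-50:u[1]+50,u[0]-60:u[0]+60],(396,330),interpolation=cv2.INTER_CUBIC))
cv2.imwrite("pics/e1.png",np.clip(cv2.hconcat(S)[:,:,::-1]*1.3,0,255).astype(np.uint8))
E
```

```text
35.2 [ 597.674 -154.075  230.029] Ftool [ 0.297 -0.03   0.086] T [ 0.016 -0.015  0.024] relB [  -0.877   -0.092 -135.028]
wrist home: foot,centre,top [array([277.773, 192.732]), array([277.444, 203.375]), array([276.978, 218.476])]
plug_center 0.89 [281.3 202.2]
264 295 189 232
scene home: foot,centre,top [array([218.776, 208.703]), array([217.615, 194.996]), array([216.386, 180.482])]
plug_center 0.57 [214.7 194.2]
212 222 177 200
```

View pics/e1.png

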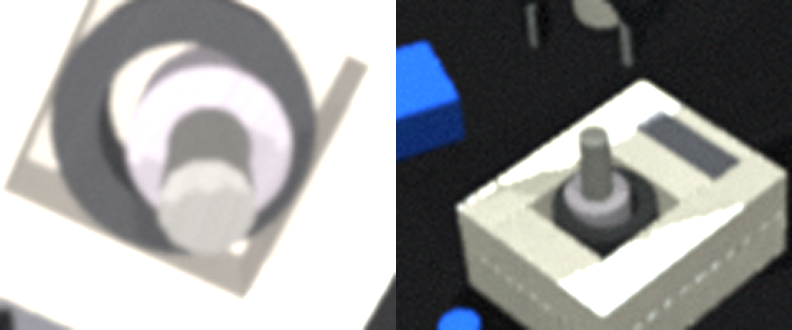

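The picture shows the plug upright in the bush, its top at (207,205) in the left crop. It stands at the expected height in both views and the gripper is clear.

```bash
python3 -c "
from h import *
print(job.hand_in())"
```

```text
the job is handed in; nothing more can be done
None
```

The plug is in the heater's bore, fully down and upright. I let go of it and handed the job in at about 35 s of the 64 s allowed.

**What I did:** The tool cannot tilt, so I leaned the plug about 13° by pivoting it in the pads against its rack hole. I put the low edge of its foot into the bore, found the walls by touch and straightened it. I then pushed it down past the ball, which took about 5 to 8 N.

**Last checks:**
- **Depth:** I felt the floor at a tool height of 112.1 mm; 112.5 mm was expected for a plug that is home. The wrist force there was 20 N, the highest I read, against the limit of 36 N.
- **Position:** The wrist and scene pictures show the plug upright, with its centre within about 4 pixels of where a plug that is home should be.
- **Released:** The wrist force was close to zero after I opened the fingers and moved clear.

**Where readings disagreed:**
- The three cameras put the lean between about 11° and 16°. All of these are above the 8° that was required.
- The wrist camera reads about 2 mm off sideways; I corrected for it.
- I read the force only at the end of each move, so a short peak in between could have gone unseen.
- I did not measure the other objects again at the end, but nothing in the forces or pictures suggested that I touched them.

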